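Hang a bottle plumb and stand it in the crate

TASK

The long bottle lies on its side on a wooden rest. Lift it by its crown cap, ease your grip so that it swings and hangs plumb in the fingers, clear of everything below, then grip it firmly again and lower it into the empty cell of the black crate, letting go only when it stands on the floor of the cell. Leave the short squat bottle lying where it is.

Things in the scene. Friction and masses are not known exactly. Their poses are not given: they have to be found in the camera images.
- bottle_centre (a point): Middle of the long bottle, on its axis. Green glass, 170 mm long, about 450 g, heavy end the foot: body 60 mm thick and 105 mm long from the foot, shoulder, 25 mm neck, steel crown cap. Its x axis runs from foot to cap. It starts lying level, axis 44 mm above the table, body on a low wooden rest 90 mm long, 80 wide (under the body only); neck and cap overhang freely towards the robot.
- bottle_cap (a point): Where to grip the long bottle: middle of its crown cap's skirt rim, on the axis, 77.5 mm from the bottle's middle, 162.5 mm from the foot, 7.5 mm from the top. The rim, 32 mm across and 2 mm wide, is a pivot between flat fingers: gripped with 40 to 60 N the bottle may stay aslant, at 5 to 15 N it swings plumb, at none it drops; over 80 N it may skew. x axis as the bottle's.
- cell (a point): Centre of the floor of the crate's empty cell, z up, x and y along the walls. Black crate of 2 by 2 square cells, each 98 mm wide inside, floor 6 mm above the table; outer walls reach 60 mm, cross walls 48 mm above the table. The other three cells hold amber jars 64 mm thick that reach 81 mm above the table.
- squat_centre (a point): Middle of the short squat bottle, to be left lying: same glass, thickness and cap, but 112 mm long, on a similar rest. Its x axis runs from foot to cap.
Things that resemble listed ones, but are neither listed nor needed, are in the scene too. Leave any orange or pink look-alike of the part that bears bottle_centre alone.

How it is judged:
By the outcome, as a careful person would: the job done as asked, in the order asked, and still so for the second after the job is handed in, with the robot touching nothing.
It also fails if it takes over 61 s, if anything falls off the work surface, if the arm or the gripper's body presses on something with over 40 N, if the wrist force passes 120 N, or if a joint passes its speed limit or range.

ROBOT

A 6-joint arm with a two-finger parallel gripper is mounted at the origin on the work surface. World frame = base frame: x ahead of the robot, y to its left, z up, the work surface at z = 0. Lengths are in mm, angles in rad, forces in N, time in s.
With the tool pointing down it reaches from about 275 to 825 mm from the base axis. Payload 4.9 kg.
Tool frame: the origin (TCP) lies at the very end of the fingers, on their centre line; the grasp point (between the pads) lies 19 mm behind it; z points along the fingers, y is the line along which they close (so a half turn about z gives the same grasp; the last joint's range is limited). The gripper opens to 85 mm and grips with 20 to 120 N. Pads are 22 mm wide; open, the fingers measure 114 mm over their backs; the gripper's body (76 mm by 85 mm) begins 54 mm behind the grasp point. The pads swing forward as they close: fully open they stand 13 mm farther back than shut.
Start: joints at [-1.244, 0.326, -0.193, 1.052, 0, 1.437], TCP at [244.58, -492.645, 231.281] pointing down, gripper open.
Joint ranges: [-2.65, 2.65], [-0.97, 1.79], [-1.3, 1.35], [-1.93, 2.1], [-1.47, 1.37], [-3.14, 3.14]. Speed limits (rad/s): [2.57, 2.57, 3.14, 3.14, 3.14, 3.14].

INTERFACE

Orientations are given as [roll, pitch, yaw] about the fixed x, y, z axes, in that order (R = Rz(yaw) Ry(pitch) Rx(roll)).
In Python, from bench import bot, solve_ik, imaging gives the robot as it stands. Calls block until the motion is done:
- bot.move_ptp(position, orientation): joint-space move of the TCP to a pose.
- bot.movel(position, rot=None, max_speed=150, threshold=None): straight line of the TCP; rot=None keeps the orientation; max_speed is the mean speed in mm/s. With threshold (N) it stops when the force on the tool has changed by that much, and returns True; else False.
- bot.move_j(angles): joint-space move.
- bot.grip(opening, effort=None): opening from 0.0 (shut) to 1.0 (fully open); effort is the grip in N (None keeps the last); returns when the fingers have stopped.
- bot.dwell(seconds).
- solve_ik(position, orientation): joint angles nearest the present ones, or None.
- bot.get_state(): the state.
- imaging.capture(name): name is "side" or "top"; returns the picture (420x560x3 uint8, blue, green, red); there is no depth.
- imaging.camera_model(name): a dict with "K" (3x3 intrinsics, pixels), "k1" (the pictures are not rectified: a ray, as slopes to the right and down, at radius r is drawn at 1 + k1 r^2 times it, then the intrinsics apply), "position" and "rotation" of the camera in the world. Camera axes: x right, y up, looking along -z (the intrinsics and any distortion apply to the point x, -y, -z); pixel columns grow to the right and rows downward; lengths in mm; the calibration is good to about 2 mm. A picture is of the moment at which its call begins. camera_model takes no time and is no camera call.
A pose or a line that the arm cannot do raises bot.IKError and nothing moves.
- bot.sign_off(): hands the job in; it is judged then, once.
The state is a dict: "t": time; "qpos": joint angles; "joint_velocities": joint speeds; "effort": joint torques, N m; "tcp_pos": TCP position; "orientation": TCP orientation; "contact_force": force on the tool from outside, world axes, zero at the start; "wrist_torque": the same for the moment, N m; "opening": opening from 0.0 (shut) to 1.0 (fully open); "gripper_force": force on a finger pad.
Only numpy, scipy, OpenCV 4.12 (cv2) and the standard library are available. Lean on these libraries where they do the work, as an engineer would, in place of code of your own. Each camera call takes 0.05 s, during which the arm holds its last target. There are 200 camera calls.

## Working session

There is one attempt and no reset: what is moved stays moved. The work goes in short steps, each a Python script; the robot and the scene stay as the last script left them, time stands still between calls to the robot, and variables do not carry over. Pictures are saved under pics/ and viewed, at most 10 in all, crops included, and the job is handed in when it is done.

```bash
mkdir -p pics
python3 - <<'E'
from bench import bot, imaging
import cv2, numpy as np
for n in("side","top"):
    im=imaging.capture(n); cv2.imwrite(f"pics/{n}0.png",im); cv2.imwrite(f"{n}0_raw.png",im)
    m=imaging.camera_model(n); print(n,{k:np.round(np.array(v),4).tolist() for k,v in m.items()})
a=[cv2.imread(f"pics/{n}0.png") for n in("side","top")]
E
```

```text
side {'K': [[452.3246, 0.0, 275.6235], [0.0, 452.3246, 205.5176], [0.0, 0.0, 1.0]], 'k1': -0.0835, 'position': [152.9561, 843.5329, 611.3741], 'rotation': [1.0304, 0.0172, -2.8101]}
top {'K': [[418.2272, 0.0, 280.9836], [0.0, 418.2272, 210.1933], [0.0, 0.0, 1.0]], 'k1': -0.0771, 'position': [363.955, -14.257, 898.9512], 'rotation': [0.0653, 0.0379, -1.5582]}
```

View pics/side0.png

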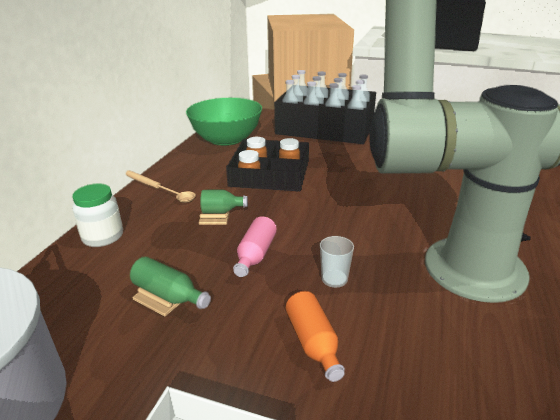

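View pics/top0.png

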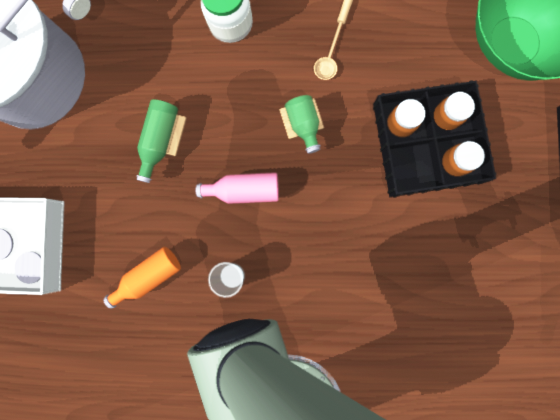

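The side view shows the long green bottle at about (165,280), with its cap at (203,299), and the squat green bottle at (215,201). In the top view the long one is at (157,138) with its cap at (145,178), the squat one at (303,122), and the black crate at (435,140) with its empty cell at about (413,165).

Bottle candidates in the top view are green long (157,138), green squat (303,122), pink (240,188) and orange (142,278). The long green one on a rest, with its neck towards the robot, fits the description. I'll confirm it in an enlarged crop.

```bash
cat > h.py <<'E'
import numpy as np, cv2
from bench import bot, imaging, solve_ik
from scipy.spatial.transform import Rotation as R
def cam(n):
    m=imaging.camera_model(n); return np.array(m["K"]),m["k1"],np.array(m["position"]),R.from_euler("xyz",m["rotation"]).as_matrix()
def ray(n,uv):
    K,k1,p,Rm=cam(n)
    x,y=cv2.undistortPoints(np.array([[uv]],float),K,np.array([k1,0,0,0,0.]))[0,0]
    d=Rm@np.array([x,-y,-1]); return p,d/np.linalg.norm(d)
def onz(n,uv,z):
    p,d=ray(n,uv); return p+d*(z-p[2])/d[2]
def tri(us,ut):
    (p,d),(q,e)=ray("side",us),ray("top",ut)
    s=np.linalg.lstsq(np.c_[d,-e],q-p,rcond=None)[0]; a,b=p+s[0]*d,q+s[1]*e
    return (a+b)/2,np.linalg.norm(a-b)
def proj(n,P):
    K,k1,p,Rm=cam(n); c=Rm.T@(np.array(P,float)-p); x,y=c[0]/-c[2],-c[1]/-c[2]
    f=1+k1*(x*x+y*y); return K[:2,:2]@[x*f,y*f]+K[:2,2]
E
python3 - <<'E'
from h import *
out=[]
for n,bx,cx in(("side",(120,250,100,75),(220,130,100,75)),("top",(100,90,100,100),(368,75,133,133))):
    im=cv2.imread(n+"0_raw.png"); hsv=cv2.cvtColor(im,cv2.COLOR_BGR2HSV)
    g=cv2.inRange(hsv,(50,80,30),(85,255,200)); g=cv2.morphologyEx(g,cv2.MORPH_OPEN,np.ones((3,3)))
    for c in cv2.findContours(g,0,2)[0]:
        if cv2.contourArea(c)>200:
            m=cv2.moments(c);print(n,np.round([m['m10']/m['m00'],m['m01']/m['m00']],1),cv2.contourArea(c),np.round(cv2.minAreaRect(c)[1],1))
    print("tcp proj",proj(n,[244,-492,231]))
    for b in(bx,cx):
        x,y,w,h=b; out.append(cv2.resize(im[y:y+h,x:x+w],(400,300)if n=="side" else(300,300),interpolation=cv2.INTER_CUBIC))
s=np.hstack(out[:2]);t=cv2.copyMakeBorder(np.hstack(out[2:]),0,0,0,200,0)
cv2.imwrite("pics/crop.png",np.vstack([s,t]))
E
```

```text
side [162.9 280.8] 1857.5 [72.4 31.3]
side [218.5 200.9] 733.5 [22. 41.]
side [ 91.6 195. ] 657.5 [22. 37.]
side [224.6 120.6] 2254.5 [46. 74.]
tcp proj [397.59888699  87.34874079]
top [161.5 136.4] 831.5 [15.8 76.9]
top [311.3 116.9] 311.0 [48.8 11.8]
top [508.4  44.9] 3040.0 [109.6  54.9]
tcp proj [591.36148245 314.281781  ]
```

View pics/crop.png

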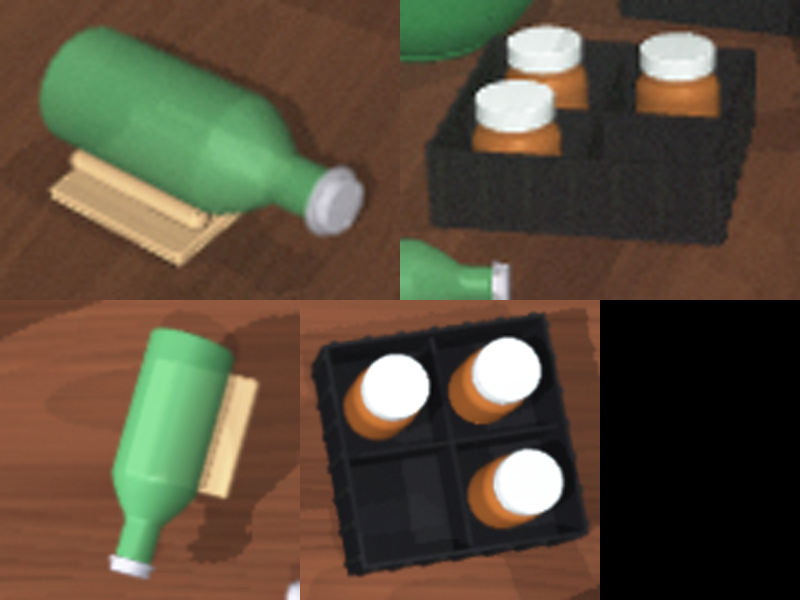

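The crop confirms the long bottle: a long body with a cap, its rest under the body, and its cap centred near side (203,300) and top (144,179). The crate's cross walls meet near top (434,139), and the empty cell is at lower left in the top view.

Run:
```python
from h import *
def cent(m):
    ys,xs=np.nonzero(m); return np.array([xs.mean(),ys.mean()]),len(xs)
S={n:cv2.imread(n+"0_raw.png") for n in("side","top")}; H={n:cv2.cvtColor(S[n],cv2.COLOR_BGR2HSV) for n in S}
def blob(n,box,lo,hi):
    m=np.zeros(S[n].shape[:2],np.uint8);x0,y0,x1,y1=box
    m[y0:y1,x0:x1]=cv2.inRange(H[n],lo,hi)[y0:y1,x0:x1]
    k,l,st,c=cv2.connectedComponentsWithStats(m); i=1+np.argmax(st[1:,4]); return (l==i)
lo,hi=(0,0,95),(179,60,255)
caps=blob("side",(190,285,218,315),lo,hi);capt=blob("top",(130,165,160,190),lo,hi)
print("cap px",cent(caps),cent(capt)); P,e=tri(cent(caps)[0],cent(capt)[0]);print("cap",P.round(1),e.round(1))
gl,gh=(45,70,30),(88,255,255)
gt=blob("top",(125,85,185,190),gl,gh); gs=blob("side",(120,250,220,315),gl,gh)
# axis: bodies' midline on z=44 (top)
for n,m,cap in(("top",gt|capt,capt),("side",gs|caps,caps)):
    ys,xs=np.nonzero(m); W=np.array([onz(n,(x,y),44)[:2] for x,y in zip(xs,ys)])
    mu=W.mean(0);v=np.linalg.svd(W-mu,full_matrices=False)[2][0]; v=v*np.sign(-v[0])
    s=(W-mu)@v; w=(W-mu)@[-v[1],v[0]]
    bs=np.arange(s.min()+4,s.max()-2,8); mids=[(b,(w[abs(s-b)<3].max()+w[abs(s-b)<3].min())/2,np.ptp(w[abs(s-b)<3])) for b in bs]
    mids=np.array(mids);f=np.polyfit(mids[:,0],mids[:,1],1); ang=np.arctan2(v[1],v[0])+np.arctan(f[0])
    print(n,"axis deg",np.degrees(ang).round(1),"len",np.ptp(s).round(1),"widths",mids[:,2].round(0),"mids",mids[:,1].round(1))
    print("  foot/cap ends",(mu+v*s.min()).round(1),(mu+v*s.max()).round(1))
# body centroid triangulated as height check
print("green centroid",tri(cent(gs)[0],cent(gt)[0]))
# lids
L=[]
for bs,bt in(((238,145,262,170),(385,95,428,130)),((244,132,270,155),(435,85,478,122)),((277,135,302,157),(442,135,488,170))):
    a=cent(blob("side",bs,(0,0,120),(179,60,255)))[0];b=cent(blob("top",bt,(0,0,120),(179,60,255)))[0]
    p,e=tri(a,b);L.append(p);print("lid",a.round(1),b.round(1),p.round(1),e.round(1))
tp=lambda x,y:(np.array([x-300,y-300])/2.256+[368,75])
c=onz("top",tp(448,445),48);a,b=onz("top",tp(433,338),48),onz("top",tp(470,548),48);d,f=onz("top",tp(342,457),48),onz("top",tp(557,428),48)
print("cross",c.round(1),"walls",(b-a).round(1),(f-d).round(1),np.degrees(np.arctan2(*(b-a)[[1,0]])),np.degrees(np.arctan2(*(f-d)[[1,0]])))
print("side/top cross",tri((270,160),tp(448,445)))
for n,q in(("TL",(325,350)),("TR",(545,317)),("BR",(585,530)),("BL",(352,572))):print(n,onz("top",tp(*q),60).round(1))
print("squat top", cent(blob("top",(280,90,330,152),gl,gh)))
```

```text
cap px (array([203.15736041, 300.14213198]), 197) (array([143.09722222, 178.65277778]), 72)
cap [484.4 310.3  45.6] 3.2
top axis deg 167.0 len 177.4 widths [56. 62. 63. 63. 63. 63. 63. 63. 62. 62. 62. 62. 62. 62. 59. 48. 36. 25.
 24. 23. 24. 30.] mids [-2.3  1.6  0.4  0.3  0.2  0.1 -0.   0.2  0.1 -0.4 -0.2 -0.  -0.5 -0.3
  1.1  0.2 -0.6  0.3  0.1 -0.8 -0.2 -0.1]
  foot/cap ends [650.6 271.2] [477.7 311. ]Traceback (most recent call last):
  File "<stdin>", line 16, in <module>
  File "h.py", line 11, in onz
    p,d=ray(n,uv); return p+d*(z-p[2])/d[2]
        ~~~^^^^^^
  File "h.py", line 7, in ray
    K,k1,p,Rm=cam(n)
              ~~~^^^
  File "h.py", line 5, in cam
    m=imaging.camera_model(n); return np.array(m["K"]),m["k1"],np.array(m["position"]),R.from_euler("xyz",m["rotation"]).as_matrix()
ValueError: time passes only in moves, steps and waits
```

```bash
sed -i 's/^def cam/import functools\n@functools.cache\ndef cam/' h.py
python3 - <<'E'
from h import *
def cent(m):
    ys,xs=np.nonzero(m); return np.array([xs.mean(),ys.mean()])
S={n:cv2.imread(n+"0_raw.png") for n in("side","top")}; H={n:cv2.cvtColor(S[n],cv2.COLOR_BGR2HSV) for n in S}
def blob(n,box,lo,hi):
    m=np.zeros(S[n].shape[:2],np.uint8);x0,y0,x1,y1=box
    m[y0:y1,x0:x1]=cv2.inRange(H[n],lo,hi)[y0:y1,x0:x1]
    k,l,st,c=cv2.connectedComponentsWithStats(m); i=1+np.argmax(st[1:,4]); return (l==i)
gl,gh=(45,70,30),(88,255,255)
print("long green centroid",tri(cent(blob("side",(120,250,220,315),gl,gh)),cent(blob("top",(125,85,185,190),gl,gh))))
print("squat centroid",tri(cent(blob("side",(195,180,250,215),gl,gh)),cent(blob("top",(280,90,330,152),gl,gh))))
for bs,bt in(((238,145,262,170),(385,95,428,130)),((244,132,270,155),(435,85,478,122)),((277,135,302,157),(442,135,488,170))):
    a=cent(blob("side",bs,(0,0,120),(179,60,255)));b=cent(blob("top",bt,(0,0,120),(179,60,255)))
    p,e=tri(a,b);print("lid",a.round(1),b.round(1),p.round(1),e.round(1),onz("top",b,81).round(1))
tp=lambda x,y:(np.array([x-300,y-300])/2.256+[368,75])
c=onz("top",tp(448,445),48);a,b=onz("top",tp(433,338),48),onz("top",tp(470,548),48);d,f=onz("top",tp(342,457),48),onz("top",tp(557,428),48)
print("cross",c.round(1),"walls",(b-a).round(1),(f-d).round(1),np.degrees(np.arctan2(*(b-a)[[1,0]])),np.degrees(np.arctan2(*(f-d)[[1,0]])))
print("side/top cross",tri((270,160),tp(448,445)))
for n,q in(("TL",(325,350)),("TR",(545,317)),("BR",(585,530)),("BL",(352,572))):print(n,onz("top",tp(*q),60).round(1))
# wrist pose candidates
d=R.from_euler("z",167,degrees=True).as_matrix()
for yaw in(77,-103):
  for z in(26,200): print(yaw,z,solve_ik([486,309.5,z],[np.pi,0,np.radians(yaw)]))
print(bot.get_state()["orientation"],bot.get_state()["t"])
E
```

```text
long green centroid (array([580.18588975, 288.01608319,  46.90964681]), np.float64(5.7680049398084225))
squat centroid (array([612.24078621, -24.85109686,  44.71399893]), np.float64(0.6414953515125523))
lid [248.2 156. ] [409.7 113.3] [ 616.7 -238.8   72.4] 2.1 [ 613.1 -236.7   81. ]
lid [255.6 141.9] [459.1 106. ] [ 633.2 -339.4   72.8] 2.1 [ 629.5 -336.4   81. ]
lid [289.  143.5] [468.8 155.4] [ 532.2 -356.3   72.9] 2.1 [ 529.6 -353.1   81. ]
cross [ 568.9 -294.2   48. ] walls [-195.2  -29.9    0. ] [  29.8 -199.     0. ] -171.28693358188363 -81.48667682297729
side/top cross (array([ 572.09573892, -296.6211291 ,   39.7162381 ]), np.float64(2.4532096472153913))
TL [ 652.7 -180.1   60. ]
TR [ 687.2 -383.3   60. ]
BR [ 490.3 -413.5   60. ]
BL [ 450.1 -202.4   60. ]
77 26 [ 0.43897473  0.58467903 -0.36726632  0.61885098  0.          2.23666386]
77 200 [ 0.43897473  0.39610007 -0.17202696  1.00266929  0.          2.23666386]
-103 26 [ 0.43897473  0.58467903 -0.36726632  0.61885098  0.         -0.90492879]
-103 200 [ 0.43897473  0.39610007 -0.17202696  1.00266929  0.         -0.90492879]
[-3.14001003e+00 -2.05178636e-04  4.60825133e-01] 0.1
```

Measurements agree with the text:
- **Cap:** about (485, 309.5, 45), axis at 167°.
- **Crate:** centre about (570, −294.5), yaw about 9°, lid spacing 101 mm.
- **Empty cell:** about (513.5, −254).

Next I'll grip the cap with the fingers closing across the axis.

Run:
```python
from h import *
o=[np.pi,0,np.radians(-13)]
def st(l):
    s=bot.get_state();print(l,round(s["t"],2),np.round(s["tcp_pos"],1),"open",round(s["opening"],4),"gf",s["gripper_force"],"F",np.round(s["contact_force"],1),"T",np.round(s["wrist_torque"],3))
print(solve_ik([485,309.5,23],o))
bot.move_ptp([485,309.5,130],o);st("above")
bot.movel([485,309.5,23],max_speed=80,threshold=8);st("down")
bot.grip(0.0,50);st("grip")
cv2.imwrite("pics/g.png",np.hstack([imaging.capture("side")[230:380,100:300],imaging.capture("top")[60:210,60:260]]).repeat(2,0).repeat(2,1))
```

```text
[ 0.4397196   0.58767819 -0.37175653  0.6113616   0.         -2.47498025]
above 3.37 [485.3 309.1 130. ] open 1.0031 gf 0.0 F [ 0.2  0.2 -0.9] T [ 0.006 -0.041 -0.004]
down 4.86 [485.5 309.7  23.6] open 0.9966 gf 0.0 F [ 0.9  0.2 -0.6] T [-0.017 -0.016  0.008]
grip 5.46 [484.9 309.5  23.2] open 0.3334 gf 48.98250639438629 F [-1.1 -0.4  2.7] T [-0.06   0.113 -0.01 ]
```

View pics/g.png

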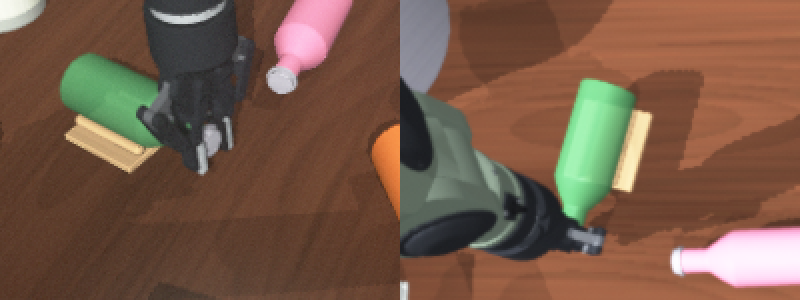

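The fingers hold the cap, with the neck still lying level. The side crop shows the cap between the pads at about (210,135). Now I'll lift.

Run:
```python
from h import *
def st(l):
    s=bot.get_state();print(l,round(s["t"],2),np.round(s["tcp_pos"],1),"open",round(s["opening"],4),"gf",round(s["gripper_force"],1),"F",np.round(s["contact_force"],1),"T",np.round(s["wrist_torque"],3))
bot.movel([485,309.5,60],max_speed=40);st("a")
bot.movel([485,309.5,290],max_speed=110);st("up");bot.dwell(.3);st("up")
cv2.imwrite("pics/l.png",np.hstack([imaging.capture("side")[60:360,60:320],imaging.capture("top")[0:300,30:290]]))
```

```text
a 6.63 [484.8 309.5  59.8] open 0.3239 gf 49.4 F [ 0.8  0.2 -2.8] T [ 0.054 -0.068  0.013]
up 8.88 [484.8 309.4 289.4] open 0.3255 gf 49.5 F [-1.3 -0.1 -4.1] T [ 0.044  0.073 -0.021]
up 9.18 [484.9 309.5 289.9] open 0.33 gf 49.5 F [ 0.6 -0.4 -3.7] T [ 0.041  0.047 -0.019]
```

View pics/l.png

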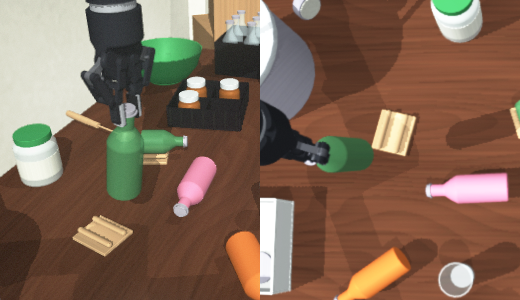

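The bottle is off the rest and hangs close to upright, but may still be aslant. Side crop: cap near (125,112), body near (125,165). Now I'll ease the grip in steps, watching the pad force.

Run:
```python
from h import *
def st(l):
    s=bot.get_state();print(l,round(s["t"],2),"open",round(s["opening"],4),"gf",round(s["gripper_force"],1),"F",np.round(s["contact_force"],1),"T",np.round(s["wrist_torque"],3)); return s["gripper_force"]
bot.grip(0.0,25);st("25")
cv2.imwrite("side_a.png",imaging.capture("side"));cv2.imwrite("top_a.png",imaging.capture("top"))
try:
    bot.grip(0.0,14);st("14")
except Exception as e: print(repr(e))
```

```text
25 9.49 open 0.3267 gf 49.5 F [-0.1 -0.1 -4.5] T [-0.034  0.063 -0.036]
14 9.81 open 0.323 gf 49.5 F [-0.2  0.2 -5.3] T [ 0.022  0.083 -0.047]
```

Run:
```python
from h import *
for i,o in enumerate(np.arange(0.29,0.345,0.004)):
    bot.grip(float(o),20); s=bot.get_state(); print(round(o,4),round(s["t"],2),round(s["opening"],4),round(s["gripper_force"],1),np.round(s["contact_force"],1)[2])
    if s["gripper_force"]<30: break
```

```text
0.29 10.03 0.3215 49.5 -4.4
0.294 10.24 0.3212 49.5 -5.2
0.298 10.46 0.326 49.5 -5.1
0.302 10.68 0.3225 49.5 -5.2
0.306 10.89 0.3288 49.5 -4.6
0.31 11.11 0.3223 49.5 -4.2
0.314 11.32 0.3248 49.5 -4.3
0.318 11.54 0.3297 49.5 -4.4
0.322 11.76 0.324 49.5 -4.2
0.326 11.97 0.3271 45.8 -4.6
0.33 12.19 0.3327 40.7 -4.1
0.334 12.41 0.3375 35.8 -3.8
0.338 12.62 0.3399 31.0 -4.4
0.342 12.84 0.3393 26.4 -4.3
```

The force now follows the opening, about 1.2 N per 0.001. Next I'll ease to about 10 N.

Run:
```python
from h import *
for o in(0.348,0.352,0.354,0.356,0.358):
    bot.grip(o); s=bot.get_state(); print(o,round(s["t"],2),round(s["opening"],4),round(s["gripper_force"],1),np.round(s["contact_force"],1)[2])
    if s["gripper_force"]<11.5: break
cv2.imwrite("side_b.png",imaging.capture("side"))
bot.dwell(2.0); s=bot.get_state(); print(round(s["gripper_force"],1),np.round(s["contact_force"],1))
for n in("side","top"): cv2.imwrite(n+"_c.png",imaging.capture(n))
G=lambda f:cv2.imread(f)[150:270,130:250]
cv2.imwrite("pics/e.png",cv2.resize(np.hstack([G("side_a.png"),G("side_b.png"),G("side_c.png")]),None,fx=2.2,fy=2.2))
for f in("a","b","c"):
    im=cv2.imread(f"side_{f}.png");m=cv2.inRange(cv2.cvtColor(im,cv2.COLOR_BGR2HSV),(45,70,30),(88,255,255))[160:270,150:205]
    m[:, :]=m; rows=[(y,)+tuple(np.nonzero(m[y])[0][[0,-1]]+150) for y in range(20,108,8) if m[y].any()]; print(f,[(int(y)+160,(int(a)+int(b))/2,int(b-a)) for y,a,b in rows])
# expected plumb: foot pixel vs cap pixel
for z in(309,250,200,147): print(z,proj("side",[485,309.5,z]).round(1))
```

```text
0.348 13.06 0.3487 19.9 -4.4
0.352 13.28 0.3532 15.8 -4.0
0.354 13.49 0.3582 13.8 -4.2
0.356 13.71 0.3591 12.0 -4.2
0.358 13.93 0.3581 10.2 -4.2
10.2 [ 0.8 -0.4 -3.9]
a [(180, 189.5, 7), (188, 185.0, 20), (196, 186.5, 35), (204, 185.5, 37), (212, 185.5, 37), (220, 184.5, 35), (228, 184.0, 34), (236, 184.0, 34), (244, 183.5, 33), (252, 183.5, 31), (260, 182.0, 0)]
b [(180, 190.0, 8), (188, 188.5, 17), (196, 189.5, 29), (204, 187.5, 33), (212, 188.0, 32), (220, 188.5, 31), (228, 189.0, 30), (236, 190.0, 28), (244, 190.5, 27), (252, 191.0, 26), (260, 192.0, 24)]
c [(180, 190.0, 8), (188, 188.5, 17), (196, 189.5, 29), (204, 187.5, 33), (212, 188.0, 32), (220, 188.5, 31), (228, 189.0, 30), (236, 189.5, 29), (244, 190.0, 28), (252, 190.5, 27), (260, 192.0, 24)]
309 [186.5 169.8]
250 [190.9 203.3]
200 [194.4 229.6]
147 [197.8 255.4]
```

View pics/e.png

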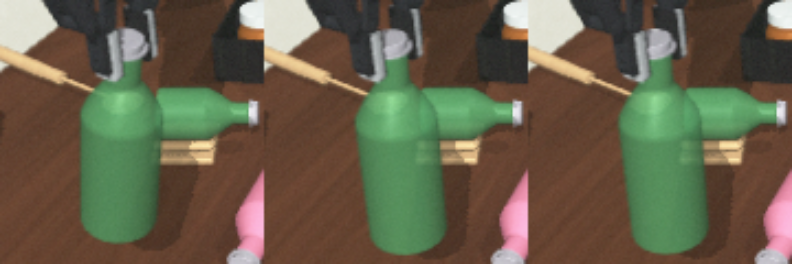

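At 10 N the bottle swung. The body edges now slope about 0.14 px/px in the side view, where a vertical line at that place projects to 0.13, and 2 s later nothing has changed, so it hangs plumb. Its foot is about 145 mm up, clear of everything. Next: grip firmly and carry it to above the cell.

Run:
```python
from h import *
def st(l):
    s=bot.get_state();print(l,round(s["t"],2),np.round(s["tcp_pos"],1),"open",round(s["opening"],4),"gf",round(s["gripper_force"],1),"F",np.round(s["contact_force"],1))
o=[np.pi,0,np.radians(-13)]
bot.grip(0.0,50);st("firm")
bot.movel([513.5,-254,290],max_speed=100);st("over")
bot.movel([513.5,-254,250],max_speed=60);bot.dwell(.3);st("low")
for n in("side","top"): cv2.imwrite(n+"_d.png",imaging.capture(n))
a=cv2.imread("side_d.png")[60:210,200:350];b=cv2.imread("top_d.png")[60:210,350:500]
cv2.imwrite("pics/o.png",cv2.resize(np.hstack([a,b]),None,fx=2.6,fy=2.6,interpolation=cv2.INTER_CUBIC))
for z in(269,200,160,107): print(z,proj("side",[513.5,-254,z]).round(1),proj("top",[513.5,-254,z]).round(1))
```

```text
firm 16.3 [485.1 309.5 290. ] open 0.3283 gf 49.5 F [ 0.5 -0.3 -4.7]Traceback (most recent call last):
  File "<stdin>", line 6, in <module>
bench.IKError: the arm cannot follow that straight line within its joint ranges
```

Run:
```python
from h import *
def st(l):
    s=bot.get_state();print(l,round(s["t"],2),np.round(s["tcp_pos"],1),"open",round(s["opening"],4),"gf",round(s["gripper_force"],1),"F",np.round(s["contact_force"],1))
o=[np.pi,0,np.radians(-64)]
bot.movel([513.5,-254,290],rot=o,max_speed=100);st("over")
bot.movel([513.5,-254,250],max_speed=60);bot.dwell(.3);st("low")
for n in("side","top"): cv2.imwrite(n+"_d.png",imaging.capture(n))
a=cv2.imread("side_d.png")[60:210,200:350];b=cv2.imread("top_d.png")[60:210,350:500]
cv2.imwrite("pics/o.png",cv2.resize(np.hstack([a,b]),None,fx=2.6,fy=2.6,interpolation=cv2.INTER_CUBIC))
for z in(269,200,160,107): print(z,proj("side",[513.5,-254,z]).round(1),proj("top",[513.5,-254,z]).round(1))
```

```text
over 22.09 [ 513.5 -253.9  290. ] open 0.3243 gf 49.5 F [-0.  -0.6 -4.4]
low 23.21 [ 513.7 -254.1  250.3] open 0.3281 gf 49.5 F [-0.8 -0.7 -4.6]
269 [284.2  89.4] [454.7 141. ]
200 [284.4 114.8] [439.6 150.3]
160 [284.5 128.9] [432.1 154.9]
107 [284.6 146.9] [423.2 160.3]
```

View pics/o.png

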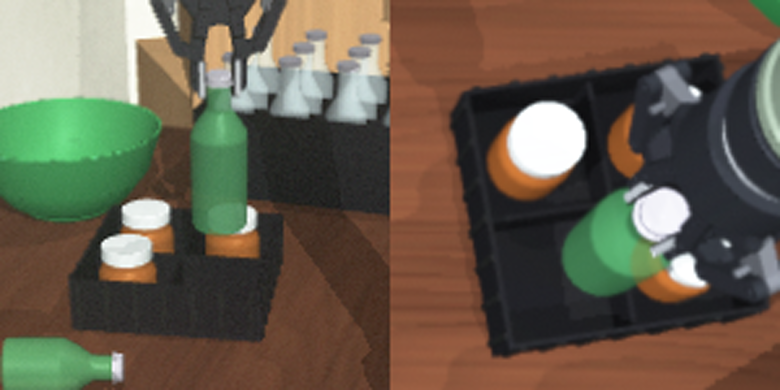

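The bottle hangs vertical over the cell. Side crop: cap (217,75), foot (219,225), and the top view has its foot over the empty cell. Now I'll lower it to contact.

Run:
```python
from h import *
def st(l):
    s=bot.get_state();print(l,round(s["t"],2),np.round(s["tcp_pos"],1),"open",round(s["opening"],4),"gf",round(s["gripper_force"],1),"F",np.round(s["contact_force"],1))
x,y=513.5,-254
print(bot.movel([x,y,162],max_speed=60,threshold=10));st("near")
print(bot.movel([x,y,132],max_speed=15,threshold=4));st("touch")
bot.dwell(.3);st("touch")
for n in("side","top"): cv2.imwrite(n+"_f.png",imaging.capture(n))
a=cv2.imread("side_f.png")[60:210,200:350];b=cv2.imread("top_f.png")[60:210,350:500]
cv2.imwrite("pics/p.png",cv2.resize(np.hstack([a,b]),None,fx=2.6,fy=2.6,interpolation=cv2.INTER_CUBIC))
```

```text
False
near 24.93 [ 513.8 -254.2  162.4] open 0.3269 gf 49.5 F [ 0.1 -0.3 -4.6]
True
touch 25.74 [ 513.7 -254.2  154.4] open 0.3233 gf 49.9 F [ 0.4 -1.4  6.1]
touch 26.04 [ 513.6 -254.   154.3] open 0.3227 gf 50.0 F [ 0.5 -0.4  7. ]
```

View pics/p.png

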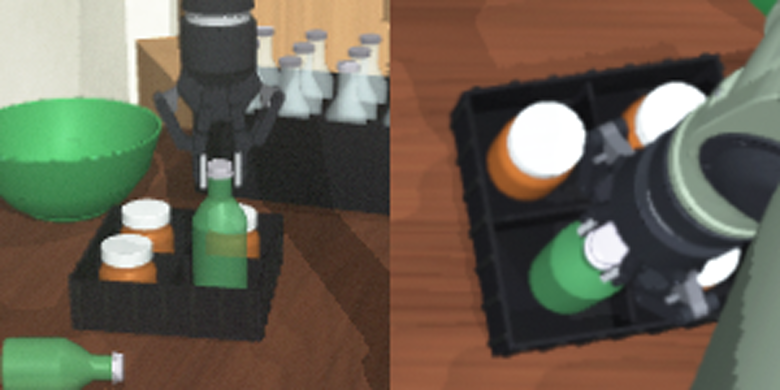

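It touched at TCP z = 154, about 7 mm higher than a cap held 21 mm above the tips would give. Before letting go I'll triangulate the cap, both at contact and in the earlier hanging picture, to see whether it really stands on the floor.

Run:
```python
from h import *
def blob(f,box):
    im=cv2.imread(f);h=cv2.cvtColor(im,cv2.COLOR_BGR2HSV);x0,y0,x1,y1=box
    m=cv2.inRange(h,(0,0,125),(179,70,255))[y0:y1,x0:x1]; k,l,st,c=cv2.connectedComponentsWithStats(m); i=1+np.argmax(st[1:,4]); return c[i]+[x0,y0],st[i]
for f,bs,bt,t in(("d",(280,84,288,98),(440,128,467,153),250.3),("f",(280,118,288,132),(420,142,444,166),154.3)):
    a,sa=blob(f"side_{f}.png",bs);b,sb=blob(f"top_{f}.png",bt);p,e=tri(a,b);print(f,a.round(1),sa.tolist(),b.round(1),sb.tolist(),p.round(1),round(e,1),"above TCP",round(p[2]-t,1))
# foot lowest green row in hanging view d
im=cv2.imread("side_d.png");g=cv2.inRange(cv2.cvtColor(im,cv2.COLOR_BGR2HSV),(45,60,30),(88,255,255))
r=np.nonzero(g[:,284])[0];r=r[(r>95)&(r<165)];print("side_d green col 284 rows",r.min(),r.max())
for z in(95,100,105,110,115,120):print(z,(proj("side",[513.5,-254+28,z])).round(1))
```

```text
d [283.8  89.4] [0, 0, 8, 10, 65] [452.5 141.3] [0, 2, 26, 23, 395] [ 512.9 -250.   270.4] 0.6 above TCP 20.1
f [283.5 124.7] [0, 3, 8, 8, 61] [431.6 154.6] [2, 2, 20, 22, 268] [ 512.7 -248.2  174.2] 2.9 above TCP 19.9
side_d green col 284 rows 96 149
95 [281.5 154.9]
100 [281.5 153.3]
105 [281.5 151.6]
110 [281.4 149.9]
115 [281.4 148.2]
120 [281.4 146.5]
```

The cap rim works out about 15 mm above the tips. In the hanging picture, though, the foot's left edge in the top view is at column 416 where plumb predicts about 408, and its lower edge in the side view is too high. So the bottle leaned about 6° (foot towards −y) during transport and has touched on its edge. I'll lift it, ease the grip again so it hangs plumb, and re-grip.

Run:
```python
from h import *
def foot(f,l):
    r=[]
    im=imaging.capture("top");cv2.imwrite(f"top_{f}.png",im);si=imaging.capture("side");cv2.imwrite(f"side_{f}.png",si)
    meas(im,si,l)
def meas(im,si,l):
    gm=lambda i:cv2.morphologyEx(cv2.inRange(cv2.cvtColor(i,cv2.COLOR_BGR2HSV),(45,60,30),(88,255,255)),cv2.MORPH_OPEN,np.ones((3,3)))
    t=gm(im);t[:,:395]=0;t[:125]=0;t[185:]=0;ys,xs=np.nonzero(t);c=gm(si)[:,284];r=np.nonzero(c)[0];r=r[(r>95)&(r<170)]
    s=bot.get_state();print(l,"top left",xs.min(),"bottom",ys.max(),"side foot row",r.max(),"| t",round(s["t"],2),"gf",round(s["gripper_force"],1),"Fz",round(s["contact_force"][2],1),np.round(s["tcp_pos"],1))
meas(cv2.imread("top_d.png"),cv2.imread("side_d.png"),"earlier d")
x,y=513.5,-254
bot.movel([x,y,250],max_speed=80);foot("g","lifted")
for o in(0.335,0.345,0.352,0.355,0.358):
    bot.grip(o)
    if bot.get_state()["gripper_force"]<11.5: break
bot.dwell(1.0);foot("h","eased")
bot.grip(0.0,50);foot("i","firm")
K=np.linspace(0,2*np.pi,60)
for h in(102,108):
    pts=np.array([proj("top",[x+30*np.cos(a),y+30*np.sin(a),h]) for a in K]);q=np.array([proj("side",[x+30*np.cos(a),y+30*np.sin(a),h]) for a in K]);print("plumb expects",h,pts[:,0].min().round(1),pts[:,1].max().round(1),q[:,1].max().round(1))
```

```text
earlier d top left 416 bottom 173 side foot row 149 | t 26.14 gf 50.0 Fz 5.7 [ 513.6 -254.   154.3]
lifted top left 415 bottom 174 side foot row 150 | t 27.61 gf 49.5 Fz -4.7 [ 513.2 -253.8  249.4]
eased top left 412 bottom 176 side foot row 150 | t 29.79 gf 10.2 Fz -4.7 [ 513.5 -254.   250. ]
firm top left 418 bottom 173 side foot row 149 | t 30.12 gf 49.5 Fz -3.8 [ 513.6 -254.1  250.1]
plumb expects 102 406.9 176.3 153.1
plumb expects 108 407.7 175.8 151.0
```

Re-gripping in one go tilts the bottle (left edge 412→418). I'll ease a little more and tighten gradually.

```bash
cat >> h.py <<'E'
def meas(f,l):
    im=imaging.capture("top");cv2.imwrite(f"top_{f}.png",im);si=imaging.capture("side");cv2.imwrite(f"side_{f}.png",si)
    gm=lambda i:cv2.morphologyEx(cv2.inRange(cv2.cvtColor(i,cv2.COLOR_BGR2HSV),(45,60,30),(88,255,255)),cv2.MORPH_OPEN,np.ones((3,3)))
    t=gm(im);t[:,:395]=0;t[:125]=0;t[185:]=0;ys,xs=np.nonzero(t);c=gm(si)[:,284];r=np.nonzero(c)[0];r=r[(r>95)&(r<170)]
    s=bot.get_state();print(l,"left",xs.min(),"bottom",ys.max(),"side row",r.max(),"| t",round(s["t"],2),"op",round(s["opening"],4),"gf",round(s["gripper_force"],1),"Fz",round(s["contact_force"][2],1),"T",np.round(s["wrist_torque"],3))
E
python3 - <<'E'
from h import *
for o in(0.345,0.355,0.358,0.36,0.362):
    bot.grip(o)
    if bot.get_state()["gripper_force"]<7.5: break
meas("j","eased");bot.dwell(.6);meas("j","eased")
for o in(0.356,0.350,0.342,0.334):
    bot.grip(o,50);meas("k",o)
E
```

```text
eased left 410 bottom 176 side row 150 | t 31.3 op 0.3614 gf 6.9 Fz -4.3 T [ 0.005  0.009 -0.054]
eased left 410 bottom 176 side row 150 | t 32.0 op 0.3637 gf 6.9 Fz -5.1 T [ 0.07  -0.025  0.004]
0.356 left 411 bottom 176 side row 150 | t 32.32 op 0.356 gf 10.3 Fz -4.2 T [-0.031 -0.04   0.018]
0.35 left 411 bottom 175 side row 150 | t 32.63 op 0.355 gf 14.9 Fz -4.4 T [-0.011  0.015  0.003]
0.342 left 413 bottom 175 side row 150 | t 32.95 op 0.3447 gf 21.7 Fz -4.5 T [-0.028 -0.024  0.078]
0.334 left 413 bottom 175 side row 150 | t 33.27 op 0.3407 gf 28.9 Fz -4.5 T [-0.007  0.059 -0.004]
```

Tightened gradually, the tilt stays at about 2° from the plumb value (left edge 410). I'll firm up to about 40 N and lower it, let it settle on the floor while still held loosely, and check before opening.

Run:
```python
from h import *
x,y=513.5,-254
for o in(0.329,0.325): bot.grip(o,50)
meas("m","firm")
bot.movel([x,y,165],max_speed=60,threshold=10)
print(bot.movel([x,y,135],max_speed=15,threshold=4),bot.get_state()["tcp_pos"].round(1) if hasattr(bot.get_state()["tcp_pos"],"round") else bot.get_state()["tcp_pos"])
meas("n","touch")
for o in(0.335,0.345,0.352,0.357):
    bot.grip(o)
meas("o","eased on floor")
print(bot.movel([x,y,140],max_speed=12,threshold=5),bot.get_state()["tcp_pos"]);meas("q","pressed")
a=cv2.imread("side_q.png")[60:210,200:350];b=cv2.imread("top_q.png")[60:210,350:500]
cv2.imwrite("pics/q.png",cv2.resize(np.hstack([a,b]),None,fx=2.6,fy=2.6,interpolation=cv2.INTER_CUBIC))
```

```text
firm left 414 bottom 175 side row 150 | t 33.8 op 0.3388 gf 37.5 Fz -4.4 T [-0.019 -0.031 -0.011]
True [ 513.7 -254.3  154. ]
touch left 401 bottom 181 side row 169 | t 36.42 op 0.3351 gf 38.0 Fz 6.5 T [-0.047 -0.134 -0.017]
eased on floor left 401 bottom 181 side row 169 | t 37.38 op 0.3582 gf 11.3 Fz 6.3 T [-0.175 -0.127  0.032]
True [ 514.26799096 -255.13431403  153.67810887]
pressed left 401 bottom 181 side row 169 | t 37.82 op 0.3576 gf 11.3 Fz 4.9 T [-0.176 -0.077 -0.009]
```

View pics/q.png

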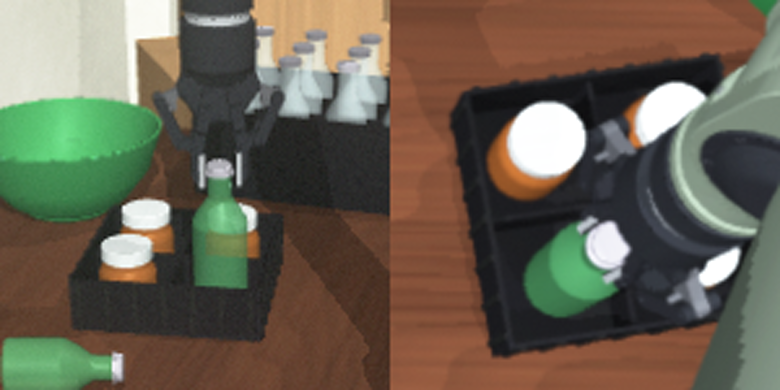

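The bottle stands in the cell at the same contact height as before. With the grip eased to 11 N, the floor still carries it and pushes back up at about 5 N. The cap is at side crop (218,168) and the foot is inside the cell in the top view. Now I'll let go and retreat.

Run:
```python
from h import *
x,y=514,-254.5
for o in(0.37,0.40): bot.grip(o)
meas("r","released")
bot.grip(0.8);bot.movel([x,y,290],max_speed=110)
bot.move_ptp([400,60,330],[np.pi,0,0]);bot.dwell(.3)
for n in("side","top"):cv2.imwrite(n+"_z.png",imaging.capture(n))
s=bot.get_state();print(s["t"],np.round(s["contact_force"],1))
a=cv2.resize(cv2.imread("side_z.png")[60:360,100:400],(400,400));b=cv2.resize(cv2.imread("top_z.png")[60:210,350:500],(400,400))
cv2.imwrite("pics/z.png",np.hstack([a,b]))
```

```text
released left 401 bottom 181 side row 169 | t 38.35 op 0.4 gf 0.3 Fz -1.2 T [-0.067  0.13   0.008]
45.275 [ 0.2 -0.1  0.1]
```

View pics/z.png

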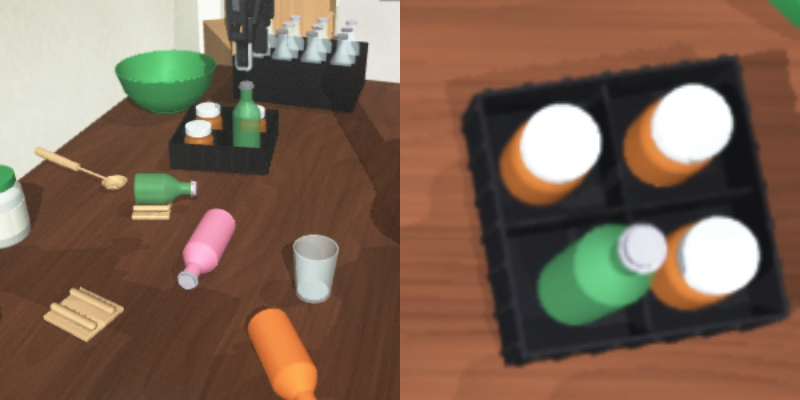

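The bottle stands upright in the empty cell, at about (245,120) in the side crop and (600,275) in the top crop. The squat bottle still lies on its rest and the gripper is clear.

```bash
python3 -c "
from bench import bot
print(bot.sign_off())"
```

```text
the job is handed in; nothing more can be done
None
```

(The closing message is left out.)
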